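# Weigh the red paint pot on the spring hook scale

## Task

Weigh the paint pot with the red lid: hang it by its stirrup handle on the hook of the spring scale, lower it gently until the scale carries it, and keep hold for about a second until the hook is still; only then let go and move clear, leaving it hanging freely at rest. Do not drop it or pull the hook far down its travel, and leave the blue-lidded pot where it stands.

Things in the scene. Friction and masses are not known exactly. Their poses are not given: they have to be found in the camera images.
- pot_red: White pot, red lid, band and grip block, 0.25-0.36 kg. Origin: underside centre, z up. Can 62 wide, lid top z=58. Rigid 6 mm wire stirrup in its y-z plane: legs y=+-33 to z=98, arch's underside z=118 at the middle; opening 60x60, passed along pot x. On the arch a 22x22 upright block, faces square to pot x and y, z=123 to 161: grasp it from above at z about 148. Front and back alike. (mm)
- pot_blue: The same pot with blue lid, band and grip block; origin and axes likewise. Not to be disturbed.
- hook_seat (a point): Top of the hook's level 8 mm dark bar where the arch rests; 190 above table when empty, sinks with the hook. z up, +x along bar to the post, y across. Level from x=-20 back to the orange carriage at x=+91; in front it turns up, tip at x=-36, 16 above seat. Bring the arch over the tip along +x, bar inside the opening, then lower. Post face x=+97, 46 taller than seat; base plate 14 high below. (mm)
- scale_hook (a joint): How far the hook is pulled down against its spring, m: 0 empty and at rest, 0.050 end stop. 180 N/m with 0.2 N preload: the red pot hanging at rest draws it 0.012 to 0.019 down. Lightly damped: bobs for about half a second if let go off balance. Must stay under 0.036.

How it is judged:
On the way:
1. the red pot, still held, hangs with its handle on the hook, the hook is drawn down at least 8 mm and has gone still (0.3 s) (x of pot_red in the frame of hook_seat between -0.022 and 0.035 m and y of pot_red in the frame of hook_seat between -0.022 and 0.022 m and z of pot_red in the frame of hook_seat between -0.124 and -0.105 m and value of joint scale_hook above 0.008 m and velocity of joint scale_hook between -0.02 and 0.02 m/s and contact force between the fingers and pot_red above 0.5 N), for 0.3 s.
At the end, for the whole second after the job is handed in: Red pot hangs by its handle on the bar (underside 105-125 mm below seat), within 30 mm across and -30 to +45 mm along it, upright within 17 deg, slower than 50 mm/s; hook 8-25 mm down and still (20 mm/s); blue pot within 30 mm of its start (x of pot_red in the frame of hook_seat between -0.03 and 0.045 m and y of pot_red in the frame of hook_seat between -0.03 and 0.03 m and z of pot_red in the frame of hook_seat between -0.125 and -0.105 m and angle between pot_red's own z axis and vertical below 0.3 rad and value of joint scale_hook between 0.008 and 0.025 m and velocity of joint scale_hook between -0.02 and 0.02 m/s and linear speed of pot_red below 0.05 m/s and distance of pot_blue from where it was at the start of the episode below 0.03 m); the robot touches nothing.
It fails at once if the hook is pulled or bounced down more than 36 mm (value of joint scale_hook above 0.036 m).
It fails at once if the blue pot is disturbed (moved more than 30 mm) (distance of pot_blue from where it was at the start of the episode above 0.03 m).
It also fails if it takes over 53 s, if anything falls off the work surface, if the arm or the gripper's body presses on something with over 40 N, if the wrist force passes 120 N, or if a joint passes its speed limit or range.

## Robot

A 6-joint arm with a two-finger parallel gripper is mounted at the origin on the work surface. World frame = base frame: x ahead of the robot, y to its left, z up, the work surface at z = 0. Lengths are in m, angles in rad, forces in N, time in s.
With the tool pointing down it reaches from about 0.25 to 0.8 m from the base axis. Payload 3.9 kg.
Tool frame: the origin (TCP) lies on the centre line of the jaws, within the pads' length; the fingertips stand 14 mm ahead of it and the grasp point (between the pads) lies 5 mm behind it; z points along the fingers, x is the direction in which the jaws open and shut, and the axes are right-handed (so a half turn about z gives the same grasp; the last joint's range is limited). The gripper opens to 85 mm and grips with 20 to 120 N. Pads are 22 mm wide; open, the fingers measure 114 mm over their backs; the gripper's body (76 mm by 85 mm) begins 54 mm behind the grasp point. The pads swing forward as they close: fully open they stand 13 mm farther back than shut.
Start: joints at [-1.173, 0.26, -0.138, 1.173, 0, 1.571], TCP at [0.203, -0.484, 0.245] pointing down, gripper open.
Joint ranges: [-2.78, 2.78], [-0.83, 1.72], [-1.28, 1.37], [-1.9, 2.12], [-1.57, 1.48], [-3.14, 3.14]. Speed limits (rad/s): [2.57, 2.57, 3.14, 3.14, 3.14, 3.14].

## Interface

Orientations are given as a unit quaternion [w, x, y, z].
In Python, from station import manip gives the robot as it stands.
- The arm moves only by the shell command python3 -m creep 'ROWS'. ROWS is JSON, a list that holds one entry, the list of rows, each a list of 7 numbers: the turn, a rotation vector about the world's x, y, z in rad, then the shift along the world's x, y, z in mm, then the opening, from 0 (shut) to 1 (fully open). A call has 1 to 5 rows; each row shifts and turns the commanded pose from where the row before left it; what a row does not reach is not made up. A row lasts 1/8 s, in which the tool goes at most 62.5 mm and 10.7 degrees, less where a joint would pass 70% of its speed; a pose out of reach is approached as far as the arm can. A call is refused whole if a number of a shift passes 62.5 or a number of a turn 0.188, either way. A call with a gripper value outside its range is refused whole. The fingers move at their own pace and stop on an object; the grip force is fixed at half the most. Time passes only in rows, so rows that do not move let the fingers close. It gives the time, the measured TCP pose, the force and the opening at its end, in the units of the state.
- manip.read_state(): the state, without advancing time (a new reading comes with each control period).
- manip.capture(name): name is "scene" or "top" or "wrist"; returns a dict with "color" (420x560x3 uint8, red, green, blue), "fx", "fy", "cx", "cy" (pixels), "R" (3x3) and "t" (3): a world point X has camera coordinates R X + t; the wrist camera has in their place "hand_eye" (4x4, takes a point from camera to tool coordinates, whose origin is the TCP and whose axes are the tool frame's). Camera axes: x right, y down, z forward; pixel columns grow to the right and rows downward; lengths in m; the calibration is good to about 2 mm. A picture is of the moment at which its call begins: read the wrist's pose just before it. There is no depth.
- manip.job_done(): hands the job in, once; it reports no verdict.
Trained networks look in a picture, given as the dict that the camera call returned (one of the last four; its "shot" number tells which), for a name from the list of things; names that differ only in an ending like _2 or _b are one class to them, and where a whole thing is asked for, a point or a joint stands for the part that bears it (a point fixed in the world has none). Each returns a list of dicts, best first, with "score" (0 to 1); they miss things now and then, are a little off and sometimes report something else, mostly with a low value. They report only what shows in the picture. A call takes as long as a camera call.
- manip.recognise(picture, label): "centre" ([row, column] in pixels, amid what is visible of it).
- manip.tip_of(picture, label): "centre" ([row, column] in pixels: a listed point, or the origin of a listed thing).
The state is a dict: "clock": time; "joints": joint angles; "dq": joint speeds; "tau": joint torques, N m; "ee_pos": TCP position; "orientation": TCP orientation; "contact_force": force on the tool from outside, world axes, zero at the start; "ft_torque": the same for the moment, N m; "gripper_width": finger opening in m.
Only numpy, scipy, OpenCV 4.12 (cv2) and the standard library are available. Lean on these libraries where they do the work, as an engineer would, in place of code of your own. Each camera call takes 0.05 s, during which the arm holds its last target. There are 200 camera calls.

## Working session

There is one attempt and no reset: what is moved stays moved. The work goes in short steps, Python scripts to look and compute and a shell command to move; the robot and the scene stay as the last step left them, time stands still between calls to the robot, and variables do not carry over. Pictures are saved under pics/ and viewed, about 8 in all and at most 12, crops included, and the job is handed in when it is done.

```bash
mkdir -p pics; cat > h.py <<'E'
import cv2, numpy as np
from station import manip
def ray(p,rc):
    d=np.array([(rc[1]-p['cx'])/p['fx'],(rc[0]-p['cy'])/p['fy'],1.])
    R=np.array(p['R']);t=np.array(p['t']);return -R.T@t, R.T@d
def atz(p,rc,z):
    o,d=ray(p,rc);return o+d*(z-o[2])/d[2]
def tri(L):
    A=0;b=0
    for o,d in L:
        d=d/np.linalg.norm(d);M=np.eye(3)-np.outer(d,d);A=A+M;b=b+M@o
    return np.linalg.solve(A,b)
def proj(p,X):
    c=np.array(p['R'])@X+np.array(p['t']);return p['fy']*c[1]/c[2]+p['cy'],p['fx']*c[0]/c[2]+p['cx']
def save(p,n): cv2.imwrite(n,cv2.cvtColor(p['color'],cv2.COLOR_RGB2BGR))
E
python3 - <<'E'
from h import *
np.set_printoptions(precision=4,suppress=True)
P={n:manip.capture(n) for n in('scene','top')}
for n,p in P.items(): save(p,f'pics/{n}0.png'); print(n,'cam',ray(p,(210,280)))
for l in('pot_red','pot_blue','hook_seat'):
    Ls=[]
    for n,p in P.items():
        r=manip.tip_of(p,l);print(l,n,[(np.round(x['centre'],1),round(x['score'],2)) for x in r[:3]])
        r2=manip.recognise(p,l);print('  rec',[(np.round(x['centre'],1),round(x['score'],2)) for x in r2[:3]])
        if r: 
            Ls.append(ray(p,r[0]['centre'])); print('  atz',atz(p,r[0]['centre'],.19 if l=='hook_seat' else 0))
    if len(Ls)==2: print('  tri',tri(Ls))
print(manip.read_state())
E
```

```text
scene cam (array([1.1383, 0.8914, 0.848 ]), array([-0.469 , -0.6963, -0.5436]))
top cam (array([0.4108, 0.0122, 1.1321]), array([ 0.1157,  0.0026, -0.9933]))
pot_red scene [(array([199.6, 235.9]), 0.6)]
  rec [(array([185.4, 233.5]), 0.56)]
  atz [ 0.4844 -0.3302  0.    ]
pot_red top [(array([242.5, 441.9]), 0.84), (array([232.4, 206. ]), 0.36)]
  rec [(array([241.3, 450.2]), 0.74), (array([226.8, 339.8]), 0.63)]
  atz [ 0.476  -0.3447  0.    ]
  tri [ 0.476  -0.3478 -0.0117]
pot_blue scene [(array([235.5, 267.9]), 0.8)]
  rec []
  atz [ 0.5114 -0.1053  0.    ]
pot_blue top [(array([223.7, 337.1]), 0.88)]
  rec []
  atz [ 0.514  -0.1124  0.    ]
  tri [ 0.5117 -0.1107 -0.0025]
hook_seat scene [(array([215.7, 339.8]), 0.86)]
  rec [(array([234.5, 351.4]), 0.71)]
  atz [0.4727 0.1533 0.19  ]
hook_seat top [(array([235.9, 208.1]), 0.65)]
  rec [(array([229.9, 169.2]), 0.65)]
  atz [0.4702 0.1465 0.19  ]
  tri [0.4695 0.1479 0.1859]
{'clock': 0.7, 'joints': array([-1.173 ,  0.2599, -0.1381,  1.1727, -0.    ,  1.5708]), 'dq': array([ 0.0006,  0.0012,  0.    , -0.001 ,  0.0002,  0.0006]), 'tau': array([  0.0012, -40.5478,  25.4187,   0.0009,   0.0001,   0.    ]), 'ee_pos': array([ 0.2034, -0.484 ,  0.2453]), 'orientation': array([ 0.    ,  0.8329, -0.5535,  0.    ]), 'contact_force': array([-0.253 ,  0.7581, -0.8027]), 'ft_torque': array([0.0058, 0.0196, 0.0005]), 'gripper_width': 0.08536957196042796}
```

View pics/scene0.png

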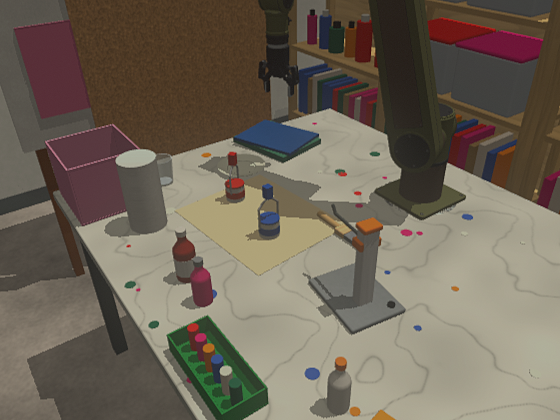

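View pics/top0.png

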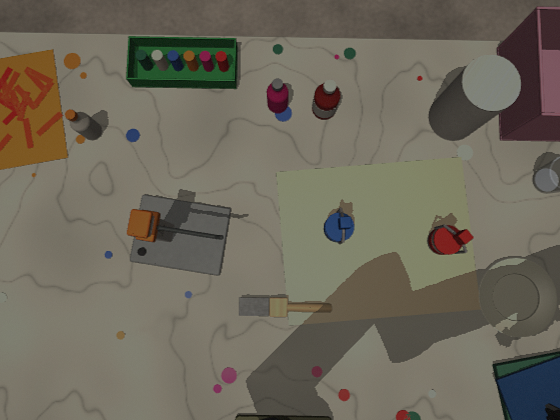

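The scene view shows red pot (185,233), blue pot (215,268), and scale with hook (215,340). In the top view red is at (240,447), blue at (227,339), and the bar runs from carriage (227,145) to about (237,222). I'll enlarge the top view for the yaws.

```bash
python3 - <<'E'
from h import *
im=cv2.imread('pics/top0.png')
a=cv2.resize(im[205:275,410:490],None,fx=5,fy=5,interpolation=cv2.INTER_CUBIC)
b=cv2.resize(im[190:260,130:250],None,fx=5,fy=5,interpolation=cv2.INTER_CUBIC)[:, :]
s=cv2.imread('pics/scene0.png');
c=cv2.resize(s[145:205,210:260],None,fx=4,fy=4,interpolation=cv2.INTER_CUBIC)
W=np.zeros((595,800,3),np.uint8); W[:350,:400]=a; W[:240,400:600]=c;W[:240,600:800]=cv2.resize(s[185:245,320:370],None,fx=4,fy=4)
W[350:595,0:420]=cv2.resize(im[190:260,130:250],(420,245));
cv2.imwrite('pics/crop.png',np.clip(W.astype(float)*1.4,0,255))
E
```

```text
[ WARN:0@0.486] global loadsave.cpp:1063 imwrite_ Unsupported depth image for selected encoder is fallbacked to CV_8U.
```

View pics/crop.png

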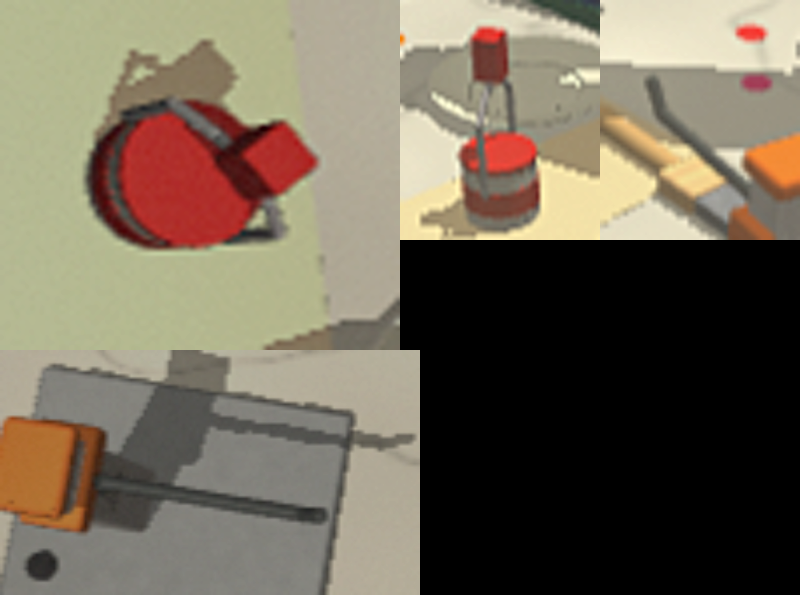

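The crop shows the arch shoulders at (172,103) and (275,232), so the stirrup plane (pot y) is about 39° in the world. The block is square to it. The bar runs from (110,483) to (320,515), so hook +x is about 81°.

```bash
python3 - <<'E'
from h import *
np.set_printoptions(precision=4,suppress=True)
p=manip.capture('top')
print('block',atz(p,(236.8,466.2),.161))
a=atz(p,(205+103/5,410+172/5),.104);b=atz(p,(205+232/5,410+275/5),.104);d=a-b
print('shoulders',a,b,'mid',(a+b)/2,'L',np.linalg.norm(d),np.degrees(np.arctan2(d[1],d[0])))
c=atz(p,(190+483/3.5-100,130+110/3.5),.186);e=atz(p,(190+133/3.5+115*0+515/3.5-133/3.5-100,130+320/3.5),.206)
print('bar',c,e,np.degrees(np.arctan2(*(c-e)[1::-1])),np.linalg.norm(c-e))
print(manip.read_state()['ee_pos'])
E
```

```text
block [ 0.4783 -0.3405  0.161 ]
shoulders [ 0.5042 -0.3177  0.104 ] [ 0.4529 -0.3579  0.104 ] mid [ 0.4785 -0.3378  0.104 ] L 0.06519718821421465 38.08887507866265
bar [0.4837 0.2342 0.186 ] [0.4673 0.12   0.206 ] 81.84046452827296 0.11708546311971295
[ 0.2034 -0.484   0.2453]
```

```bash
python3 -m creep '[[[0,0,0.184,27.5,14.4,3,1],[0,0,0.184,27.5,14.4,3,1],[0,0,0.184,27.5,14.4,3,1],[0,0,0.184,27.5,14.4,3,1],[0,0,0.184,27.5,14.4,3,1]]]' && python3 -m creep '[[[0,0,0.184,27.5,14.4,3,1],[0,0,0.184,27.5,14.4,3,1],[0,0,0.184,27.5,14.4,3,1],[0,0,0.184,27.5,14.4,3,1],[0,0,0.184,27.5,14.4,3,1]]]' && python3 -m creep '[[[0,0,0,0,0,0,1],[0,0,0,0,0,0,1]]]'
python3 - <<'E'
from h import *
from scipy.spatial.transform import Rotation as Ro
np.set_printoptions(precision=4,suppress=True)
s=manip.read_state();p=manip.capture('wrist');save(p,'pics/w1.png')
q=s['orientation'];R=Ro.from_quat([*q[1:],q[0]]).as_matrix();print(s['ee_pos'],s['contact_force'],R)
T=np.eye(4);T[:3,:3]=R;T[:3,3]=s['ee_pos'];C=T@np.array(p['hand_eye']);print(C)
p['R']=C[:3,:3].T;p['t']=-C[:3,:3].T@C[:3,3]
for x in manip.tip_of(p,'pot_red')[:2]: print('tip',x['centre'],x['score'],atz(p,x['centre'],0))
for x in manip.recognise(p,'pot_red')[:2]: print('rec',x['centre'],x['score'])
X=np.array([.478,-.340,.161]);print('exp block px',proj(p,X))
for u in((0,0),(0,559),(419,0)): print(u,atz(p,u,.161))
E
```

```text
clock: 1.38
ee_pos: [0.3418, -0.4115, 0.2605]
orientation: [0.0, 0.992, -0.123, 0.0]
contact_force: [-0.6, 0.1, 0.8]
gripper_width: 0.0853
clock: 2.0
ee_pos: [0.4793, -0.3395, 0.2754]
orientation: [0.0, 0.944, 0.33, 0.0]
contact_force: [-0.4, 0.0, -0.6]
gripper_width: 0.0854
clock: 2.25
ee_pos: [0.4779, -0.34, 0.2751]
orientation: [-0.0, 0.945, 0.327, -0.0]
contact_force: [-0.5, -0.1, 0.6]
gripper_width: 0.0853
[ 0.4779 -0.34    0.2751] [-0.532  -0.1098  0.5572] [[ 0.7865  0.6176 -0.0009]
 [ 0.6176 -0.7865  0.    ]
 [-0.0007 -0.0006 -1.    ]]
[[ 0.7869  0.589   0.184   0.4308]
 [ 0.617  -0.7515 -0.2334 -0.2799]
 [ 0.0009  0.2972 -0.9548  0.4035]
 [ 0.      0.      0.      1.    ]]
tip [167.5, 284.1] 0.72 [ 0.4813 -0.3433  0.    ]
rec [178.0, 282.7] 0.85
exp block px (np.float64(203.69135995495384), np.float64(283.72039307919744))
(0, 0) [ 0.2528 -0.3444  0.161 ]
(0, 559) [ 0.5319 -0.1254  0.161 ]
(419, 0) [ 0.3989 -0.6717  0.161 ]
```

View pics/w1.png

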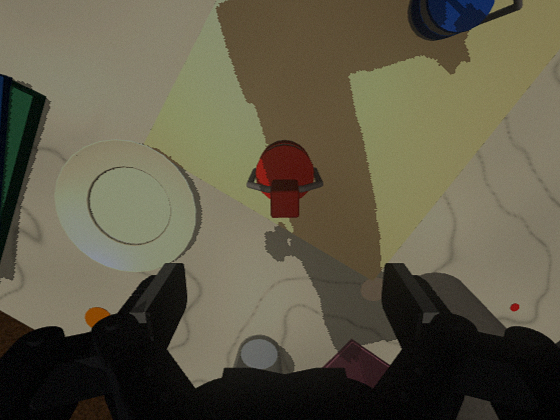

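The wrist view shows the red block at (204,285), where I predicted it (204,284), and square to the jaws. I'm descending and grasping.

```bash
python3 -m creep '[[[0,0,0,0,0,-26,1],[0,0,0,0,0,-26,1],[0,0,0,0,0,-26,1],[0,0,0,0,0,-26,1],[0,0,0,0,0,-26,1]]]' && python3 -m creep '[[[0,0,0,0,0,0,1],[0,0,0,0,0,0,0],[0,0,0,0,0,0,0],[0,0,0,0,0,0,0],[0,0,0,0,0,0,0]]]' && python3 -m creep '[[[0,0,0,0,0,0,0],[0,0,0,0,0,0,0],[0,0,0,0,0,0,0],[0,0,0,0,0,0,0]]]' && python3 -m creep '[[[0,0,0,0,0,10,0],[0,0,0,0,0,30,0],[0,0,0,0,0,50,0],[0,0,0,0,0,50,0],[0,0,0,0,0,45,0]]]'&& python3 -m creep '[[[0,0,0,0,0,10,0],[0,0,0,0,0,0,0],[0,0,0,0,0,0,0]]]'
python3 - <<'E'
from h import *
s=manip.read_state();print(s)
save(manip.capture('wrist'),'pics/w2.png')
E
```

```text
clock: 3.02
ee_pos: [0.4776, -0.3405, 0.1447]
orientation: [0.0, 0.945, 0.326, 0.0]
contact_force: [1.2, 0.4, -0.1]
gripper_width: 0.0856
clock: 3.65
ee_pos: [0.479, -0.3405, 0.1463]
orientation: [0.001, 0.945, 0.327, 0.0]
contact_force: [0.3, -1.0, 1.7]
gripper_width: 0.0212
clock: 4.15
ee_pos: [0.479, -0.3406, 0.1463]
orientation: [0.001, 0.945, 0.327, 0.001]
contact_force: [-0.4, -0.2, 6.0]
gripper_width: 0.0209
clock: 4.78
ee_pos: [0.4778, -0.3394, 0.3315]
orientation: [-0.001, 0.945, 0.327, -0.0]
contact_force: [1.5, -0.8, -3.7]
gripper_width: 0.0208
clock: 5.15
ee_pos: [0.4775, -0.3393, 0.3376]
orientation: [-0.002, 0.945, 0.327, -0.001]
contact_force: [-0.6, 0.4, -4.6]
gripper_width: 0.0213
{'clock': 5.15, 'joints': array([-6.17854895e-01,  3.55776664e-01,  2.38453828e-01,  1.45846131e+00,
        5.46665059e-05,  2.85910898e-01]), 'dq': array([-0.000832  ,  0.00082005,  0.00133364,  0.00403756, -0.00110908,
       -0.00042287]), 'tau': array([ 6.09193361e-03, -4.95830798e+01,  2.80495423e+01,  1.87623734e-02,
        9.22491090e-04,  4.22521759e-05]), 'ee_pos': array([ 0.47747929, -0.33931232,  0.33759813]), 'orientation': array([-0.00204644,  0.94489449,  0.32736553, -0.00142563]), 'contact_force': array([-0.63463622,  0.40077557, -4.58012377]), 'ft_torque': array([-0.02760124,  0.02251671, -0.03055855]), 'gripper_width': 0.021314537414451957}
```

View pics/w2.png

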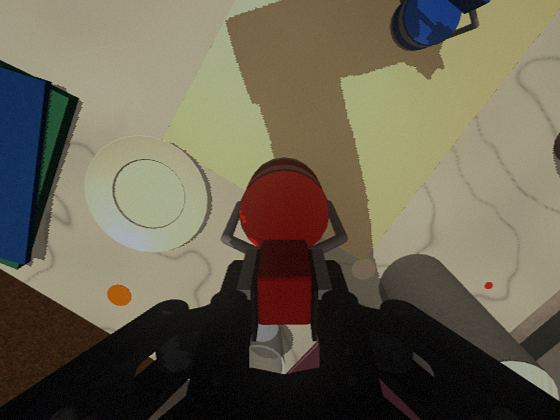

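Grasp is good: width is 21 mm and the load about 4.6 N, less noise. I'm carrying it over to the hook's approach line.

```bash
python3 -m creep '[[[0,0,-0.04,-1,15,10,0],[0,0,-0.08,-2,30,10,0],[0,0,-0.08,-2,40,0,0],[0,0,-0.08,-2,40,0,0],[0,0,-0.08,-2,40,0,0]]]' && python3 -m creep '[[[0,0,-0.08,-3,40,0,0],[0,0,-0.08,-3,40,0,0],[0,0,-0.08,-2,40,0,0],[0,0,-0.08,-2,40,0,0],[0,0,-0.08,-2,30,0,0]]]' && python3 -m creep '[[[0,0,-0.048,-1,21,-20,0],[0,0,0,0,0,-25,0],[0,0,0,0,0,-25,0],[0,0,0,0,0,0,0],[0,0,0,0,0,0,0]]]'
cat >> h.py <<'E'
def wrist():
    from scipy.spatial.transform import Rotation as Ro
    s=manip.read_state();p=manip.capture('wrist')
    T=np.eye(4);T[:3,:3]=Ro.from_quat(s['orientation'],scalar_first=True).as_matrix();T[:3,3]=s['ee_pos']
    C=T@np.array(p['hand_eye']);p['R']=C[:3,:3].T;p['t']=-C[:3,:3].T@C[:3,3]
    return s,p
E
python3 - <<'E'
from h import *
np.set_printoptions(precision=4,suppress=True)
s,w=wrist();t=manip.capture('top');c=manip.capture('scene')
a=cv2.cvtColor(w['color'],cv2.COLOR_RGB2BGR);cv2.imwrite('pics/w3.png',a)
x=s['orientation'];print(s['ee_pos'],s['contact_force'],'toolx yaw',np.degrees(2*np.arctan2(x[2],x[1])))
Ls=[]
for n,p in(('w',w),('t',t),('s',c)):
    for l,z in(('hook_seat',.19),('pot_red',s['ee_pos'][2]-.146)):
        for r in manip.tip_of(p,l)[:2]: print(n,l,np.round(r['centre'],1),round(r['score'],2),atz(p,r['centre'],z))
im=cv2.cvtColor(t['color'],cv2.COLOR_RGB2BGR)[190:270,120:300]
im2=cv2.cvtColor(c['color'],cv2.COLOR_RGB2BGR)[150:300,250:430]
W=np.vstack([cv2.resize(im,(540,240),interpolation=2),cv2.resize(im2,(540,450),interpolation=2)[:360]])
cv2.imwrite('pics/c3.png',cv2.convertScaleAbs(W,alpha=1.4))
E
```

```text
clock: 5.82
ee_pos: [0.4685, -0.1735, 0.3586]
orientation: [-0.001, 0.988, 0.151, -0.001]
contact_force: [-0.4, -0.6, -3.7]
gripper_width: 0.0208
clock: 6.45
ee_pos: [0.4563, 0.0165, 0.3588]
orientation: [0.0, 0.999, -0.047, -0.001]
contact_force: [0.5, 0.5, -3.0]
gripper_width: 0.0209
clock: 7.08
ee_pos: [0.4563, 0.0359, 0.2905]
orientation: [0.0, 0.998, -0.071, -0.0]
contact_force: [0.1, -0.7, -2.4]
gripper_width: 0.021
[0.4563 0.0359 0.2905] [ 0.123  -0.7273 -2.4035] toolx yaw -8.088261147796459
w hook_seat [ 27.6 283.7] 0.89 [0.4727 0.1521 0.19  ]
w pot_red [191.2 286. ] 0.55 [0.4582 0.0368 0.1445]
s hook_seat [218.4 339.7] 0.49 [0.4803 0.1618 0.19  ]
s pot_red [205.6 314.1] 0.66 [0.4488 0.0263 0.1445]
```

View pics/c3.png

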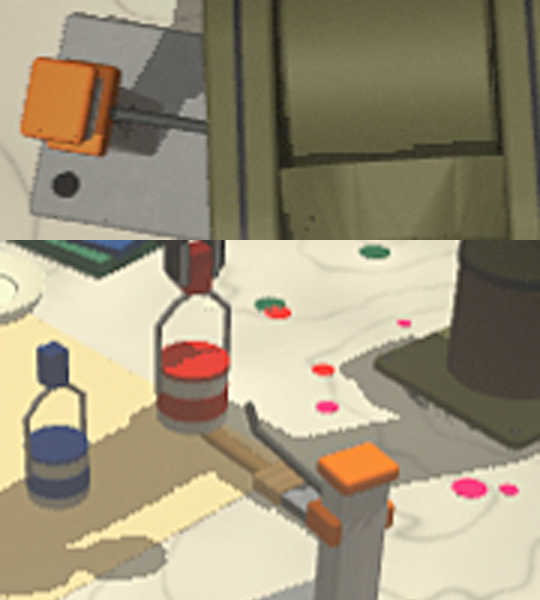

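View pics/w3.png

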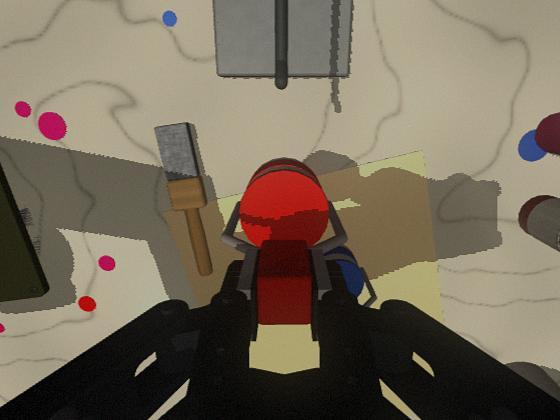

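The wrist view shows the hook tip at (85,281) with the bar along column 281, and the grip block centred on column 285, so they line up. The scene crop shows the pot upright ahead of the tip. Next I lower to mid-opening height (TCP z 0.252) and advance about 120 mm along the bar.

```bash
python3 -m creep '[[[0,0,0,0,0,-18,0],[0,0,0,0,0,-20,0],[0,0,0,0,0,0,0],[0,0,0,1,10,0,0],[0,0,0,2,15,0,0]]]' && python3 -m creep '[[[0,0,0,2,15,0,0],[0,0,0,3,20,0,0],[0,0,0,3,20,0,0],[0,0,0,3,20,0,0],[0,0,0,2,12,0,0]]]' && python3 -m creep '[[[0,0,0,1,8,0,0],[0,0,0,0,0,0,0],[0,0,0,0,0,0,0],[0,0,0,0,0,0,0]]]'
python3 - <<'E'
from h import *
np.set_printoptions(precision=4,suppress=True)
s,w=wrist();c=manip.capture('scene');print(s['ee_pos'],s['contact_force'])
for n,p in(('w',w),('s',c)):
    for l,z in(('hook_seat',.19),('pot_red',s['ee_pos'][2]-.146)):
        for r in manip.tip_of(p,l)[:1]: print(n,l,np.round(r['centre'],1),round(r['score'],2),atz(p,r['centre'],z))
a=cv2.cvtColor(w['color'],cv2.COLOR_RGB2BGR)[0:350,130:430]
b=cv2.cvtColor(c['color'],cv2.COLOR_RGB2BGR)[140:280,290:410]
W=np.hstack([cv2.resize(a,(400,467)),cv2.resize(b,(400,467),interpolation=2)])
cv2.imwrite('pics/c4.png',cv2.convertScaleAbs(W,alpha=1.3))
E
```

```text
clock: 8.15
ee_pos: [0.4602, 0.0619, 0.2533]
orientation: [-0.0, 0.997, -0.071, 0.001]
contact_force: [0.4, 1.0, -2.9]
gripper_width: 0.0209
clock: 8.78
ee_pos: [0.4727, 0.1499, 0.2525]
orientation: [-0.0, 0.998, -0.07, 0.0]
contact_force: [-0.1, -0.8, -3.9]
gripper_width: 0.0209
clock: 9.28
ee_pos: [0.4733, 0.1555, 0.2523]
orientation: [0.0, 0.997, -0.071, -0.0]
contact_force: [0.3, -0.1, -3.4]
gripper_width: 0.0211
[0.4733 0.1555 0.2523] [ 0.3183 -0.1484 -3.4231]
w hook_seat [235.  281.1] 0.8 [0.471  0.1521 0.19  ]
w pot_red [192.6 283.9] 0.56 [0.4732 0.1553 0.1063]
s hook_seat [221.5 340.6] 0.64 [0.4869 0.1728 0.19  ]
```

View pics/c4.png

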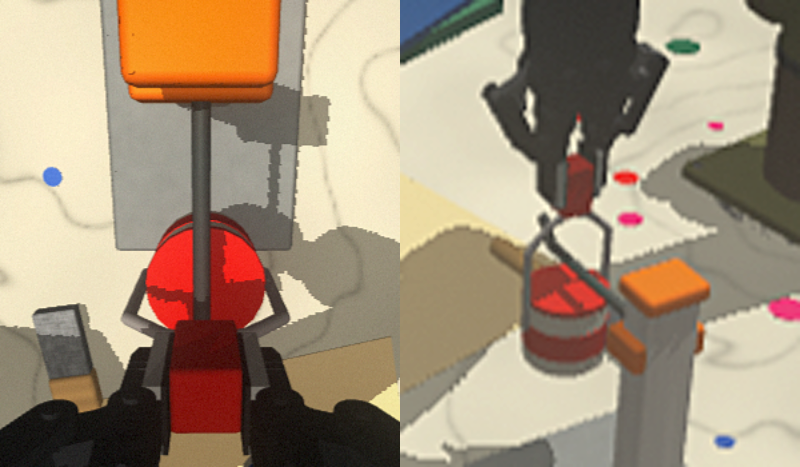

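The bar passes through the stirrup opening, about 2 mm off centre. I'm lowering slowly.

```bash
python3 -m creep '[[[0,0,0,-2,0,-6,0],[0,0,0,0,0,-8,0],[0,0,0,0,0,-8,0],[0,0,0,0,0,-5,0],[0,0,0,0,0,-3,0]]]' && python3 -m creep '[[[0,0,0,0,0,-3,0],[0,0,0,0,0,-3,0],[0,0,0,0,0,-2,0],[0,0,0,0,0,0,0],[0,0,0,0,0,0,0]]]' && python3 - <<'E'
from h import *
import time
F=[]
for i in range(8):
    p=manip.capture('scene');s=manip.read_state();F.append(s['contact_force'])
print(s['clock'],s['ee_pos'],np.mean(F,0),np.std(F,0))
E
```

```text
clock: 10.2
ee_pos: [0.4712, 0.156, 0.2218]
orientation: [0.0, 0.998, -0.07, -0.0]
contact_force: [-1.3, -1.2, -3.4]
gripper_width: 0.0212
clock: 10.82
ee_pos: [0.4715, 0.156, 0.2145]
orientation: [-0.0, 0.998, -0.07, 0.0]
contact_force: [-0.4, 0.1, -2.6]
gripper_width: 0.021
11.225 [0.47147191 0.15605049 0.21434493] [ 0.26747715  0.13477315 -2.63564627] [0.48730594 0.67416558 0.31114197]
```

```bash
python3 -m creep '[[[0,0,0,0,0,-3,0],[0,0,0,0,0,-3,0],[0,0,0,0,0,-3,0],[0,0,0,0,0,-2,0],[0,0,0,0,0,-1,0]]]' && python3 -m creep '[[[0,0,0,0,0,-1,0],[0,0,0,0,0,0,0],[0,0,0,0,0,0,0],[0,0,0,0,0,0,0],[0,0,0,0,0,0,0]]]' && python3 - <<'E'
from h import *
F=[]
for i in range(14):
    p=manip.capture('scene');s=manip.read_state();F.append(s['contact_force'])
print(s['clock'],s['ee_pos'],np.mean(F,0),np.std(F,0))
s,w=wrist();c=manip.capture('scene')
a=cv2.cvtColor(w['color'],cv2.COLOR_RGB2BGR)[0:350,130:430]
b=cv2.cvtColor(c['color'],cv2.COLOR_RGB2BGR)[140:280,290:410]
W=np.hstack([cv2.resize(a,(400,467)),cv2.resize(b,(400,467),interpolation=2)])
cv2.imwrite('pics/c5.png',cv2.convertScaleAbs(W,alpha=1.3))
E
```

```text
clock: 11.85
ee_pos: [0.4715, 0.156, 0.2023]
orientation: [-0.0, 0.998, -0.07, 0.0]
contact_force: [-0.8, -0.5, 0.2]
gripper_width: 0.0208
clock: 12.48
ee_pos: [0.4715, 0.156, 0.2014]
orientation: [-0.0, 0.998, -0.07, 0.0]
contact_force: [0.9, -0.5, 0.4]
gripper_width: 0.0209
13.175 [0.47144443 0.15602149 0.20131549] [0.45988597 0.25652931 0.01275215] [0.48896332 0.28694288 0.45526174]
```

View pics/c5.png

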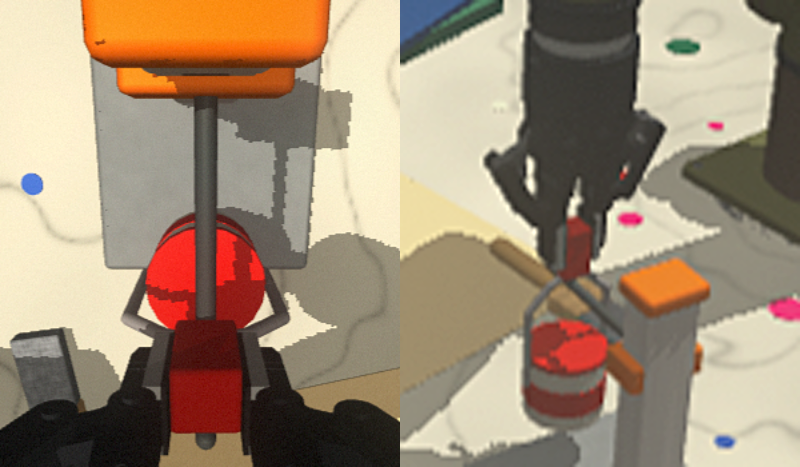

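The wrist load is 0.0 N, so the scale carries the pot. The hook is about 17 mm down and has been still for over a second, with the arch on the bar and the pot upright. I'm releasing now.

```bash
python3 -m creep '[[[0,0,0,0,0,0,0],[0,0,0,0,0,0,0.3],[0,0,0,0,0,0,0.4],[0,0,0,0,0,0,0.5],[0,0,0,0,0,0,0.6]]]' && python3 -m creep '[[[0,0,0,0,0,0,0.6],[0,0,0,0,0,0,0.6],[0,0,0,0,0,0,0.6],[0,0,0,0,0,0,0.6],[0,0,0,0,0,5,0.6]]]' && python3 -m creep '[[[0,0,0,0,0,15,0.6],[0,0,0,0,0,30,0.6],[0,0,0,0,0,40,0.6],[0,0,0,0,0,40,0.6],[0,0,0,0,0,30,0.6]]]' && python3 -m creep '[[[0,0,0,0,-40,10,0.6],[0,0,0,0,-50,0,0.6],[0,0,0,0,-50,0,0.6],[0,0,0,0,0,0,0.6],[0,0,0,0,0,0,0.6]]]' && python3 - <<'E'
from h import *
np.set_printoptions(precision=4,suppress=True)
a=manip.capture('scene')
for i in range(8): c=manip.capture('scene')
s,w=wrist();t=manip.capture('top')
print(s['clock'],s['ee_pos'],s['contact_force'],'scene diff',np.abs(a['color'][150:300,290:420].astype(int)-c['color'][150:300,290:420]).mean())
for n,p in(('w',w),('s',c),('t',t)):
    for l,z in(('hook_seat',.173),('pot_red',.055),('pot_blue',0)):
        for r in manip.tip_of(p,l)[:1]: print(n,l,np.round(r['centre'],1),round(r['score'],2),atz(p,r['centre'],z))
W=np.hstack([cv2.resize(cv2.cvtColor(w['color'],cv2.COLOR_RGB2BGR),(400,300)),cv2.resize(cv2.cvtColor(c['color'],cv2.COLOR_RGB2BGR)[140:280,230:410],(386,300),interpolation=2)])
cv2.imwrite('pics/c6.png',cv2.convertScaleAbs(W,alpha=1.3))
E
```

```text
clock: 13.9
ee_pos: [0.4713, 0.156, 0.2013]
orientation: [0.0, 0.998, -0.07, -0.0]
contact_force: [0.3, -0.3, -0.0]
gripper_width: 0.0514
clock: 14.52
ee_pos: [0.471, 0.1559, 0.2061]
orientation: [0.0, 0.998, -0.07, -0.0]
contact_force: [-0.4, -0.3, -0.1]
gripper_width: 0.0515
clock: 15.15
ee_pos: [0.4717, 0.1561, 0.3636]
orientation: [-0.0, 0.998, -0.07, 0.001]
contact_force: [1.3, 1.0, -0.3]
gripper_width: 0.0513
clock: 15.78
ee_pos: [0.4714, 0.0162, 0.3716]
orientation: [-0.0, 0.997, -0.071, 0.0]
contact_force: [-0.1, -0.4, 0.3]
gripper_width: 0.0512
16.225 [0.4714 0.0165 0.3713] [ 0.9994 -0.5617  0.5789] scene diff 0.6036239316239316
w hook_seat [ 30.9 263.3] 0.52 [0.4721 0.15   0.173 ]
w pot_red [ 42.3 267.1] 0.82 [0.4711 0.158  0.055 ]
w pot_blue [232.  315.2] 0.85 [ 0.503  -0.1174  0.    ]
s hook_seat [221.7 337. ] 0.79 [0.4774 0.1498 0.173 ]
s pot_red [262.2 339. ] 0.77 [0.4734 0.1596 0.055 ]
t pot_red [241.8 215.7] 0.42 [0.4665 0.1494 0.055 ]
```

View pics/c6.png

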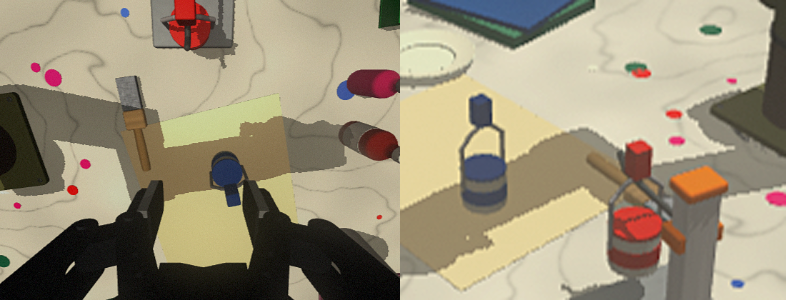

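The red pot hangs on the bar, upright, at (635,235) in the crop. The blue pot is in place and the gripper is clear. I'll let it settle another second and then hand in.

```bash
python3 -m creep '[[[0,0,0,0,0,0,0.6],[0,0,0,0,0,0,0.6],[0,0,0,0,0,0,0.6],[0,0,0,0,0,0,0.6],[0,0,0,0,0,0,0.6]]]' >/dev/null && python3 - <<'E'
from h import *
P=[manip.capture('scene')['color'].astype(int) for i in range(6)]
f=lambda r:[round(np.abs(P[i][r]-P[0][r]).mean(),2) for i in range(1,6)]
print('scale',f(np.s_[190:290,300:380]),'background',f(np.s_[300:400,400:520]))
print(manip.read_state()['clock'],manip.job_done())
E
```

```text
scale [np.float64(0.61), np.float64(0.6), np.float64(0.6), np.float64(0.6), np.float64(0.6)] background [np.float64(0.5), np.float64(0.51), np.float64(0.5), np.float64(0.5), np.float64(0.5)]
the job is handed in; nothing more can be done
17.7 None
```

The red pot is hanging freely by its stirrup handle on the scale's hook, and I handed the job in at 17.7 s.

I gripped the block, carried the pot past the blue one, and threaded the stirrup over the hook tip. I then lowered it until the wrist load read 0.0 N and held it still for over a second. After that I let go and backed well clear.

Last checks:
- **Pot position:** it hangs upright on the bar, within about 1 cm of the seat point.
- **Hook travel:** about 17 mm down. This is worked out from the tool height at contact and at zero load, not measured directly.
- **Stillness:** the frames before hand-in changed by a steady 0.6 grey levels around the scale and 0.5 in the background, so I saw no motion.
- **Blue pot:** its last estimate was about 1 cm from the first one. That is within the localisation error, and nothing came near it.
- **Disagreements:** position estimates from the different cameras differed by up to 1 cm. The scene camera's hook estimate was 1–2 cm off while the pot or arm partly covered it, so I used the wrist camera instead.
- **Grip reaction:** while the gripper closed on the block, the wrist force briefly read about 6 N upward. This was probably the fingertips touching the arch, and it had no visible effect.

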